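# Clip in the grinder's outlet tube and hold its spring-closed valve arm open

## Robot

A 7-joint arm with a two-finger parallel gripper is mounted at the origin on the work surface. World frame = base frame: x ahead of the robot, y to its left, z up, the work surface at z = 0. Lengths are in mm, angles in rad, forces in N, time in s.
With the tool pointing down it reaches from about 400 to 750 mm from the base axis. Payload 19.5 kg.
Tool frame: the origin (TCP) lies on the centre line of the jaws, within the pads' length; the fingertips stand 14 mm ahead of it and the grasp point (between the pads) lies 5 mm behind it (r.tips_ahead is the z of the fingertips in the tool frame, in mm); z points along the fingers, y is the line along which they close (so a half turn about z gives the same grasp; the last joint's range is limited). The gripper opens to 85 mm and grips with 20 to 120 N. Pads are 22 mm wide; open, the fingers measure 114 mm over their backs; the gripper's body (76 mm by 85 mm) begins 54 mm behind the grasp point. The pads swing forward as they close: fully open they stand 13 mm farther back than shut.
Start: joints at [-1.144, 0.707, -0.028, 1.485, 0.022, 0.951, -0.075], TCP at [259.777, 512.941, 207.868] pointing down, gripper open.
Joint ranges: [-2.71, 2.71], [-0.32, 2.16], [-1.57, 1.52], [0, 2.45], [-1.46, 4.6], [0, 2.02], [-2.83, 2.83]. Speed limits (rad/s): [1.89, 1.89, 2.57, 2.57, 3.01, 3.01, 3.01].

## Interface

Orientations are given as a rotation vector (axis times angle).
In Python, from workcell import status, capture, job, nets, r gives the robot as it stands.
- The arm moves only by the shell command python3 -m jog 'ROWS' [OPENING] [FORCE]. ROWS is JSON, a list of rows, each an object of numbers: "x", "y", "z": the shift along the tool's x, y, z in m; "yaw": the turn about the tool's z in degrees. In form: [{"x": .., "y": .., "z": .., "yaw": ..}, ...]. A call has 1 to 12 rows; each row shifts and turns the commanded pose from where the row before left it, along the tool's axes as they then stand; what a row does not reach is not made up. A row lasts 1/8 s, in which the tool goes at most 62.5 mm and 10.7 degrees, less where a joint would pass 70% of its speed; a pose out of reach is approached as far as the arm can. A call is refused whole if a number of a shift passes 0.0625 or a number of a turn 10.7, either way. A call with a gripper value outside its range is refused whole. OPENING is the opening, from -1 (shut) to 1 (fully open), set as the call begins (- or left out, the last holds). The fingers move at their own pace and stop on an object; FORCE is the grip in N (left out, the last holds). Time passes only in rows, so rows that do not move let the fingers close. It gives the time, the measured TCP pose, the force, the opening and the grip force at its end, in the units of the state.
- status.read_state(): the state, without advancing time (a new reading comes with each control period).
- capture(name): name is "scene" or "side" or "wrist"; returns a dict with "image" (400x640x3 uint8, blue, green, red), "vertical_fov" (degrees; the focal length in pixels is half the picture's height over the tangent of half this angle, whatever the lens; pixels are square), "cx", "cy" (the principal point, pixels), "position" and "orientation" of the camera in the world. Camera axes: x right, y up, looking along -z (the intrinsics and any distortion apply to the point x, -y, -z); pixel columns grow to the right and rows downward; lengths in mm; the calibration is good to about 2 mm. A picture is of the moment at which its call begins. There is no depth.
- job.close_job(): hands the job in; it is judged then, once.
Trained networks look in the newest picture that a camera, given by its name, has taken for a name from the list of things; names that differ only in an ending like _2 or _b are one class to them, and where a whole thing is asked for, a point or a joint stands for the part that bears it (a point fixed in the world has none). Each returns a list of dicts, best first, with "confidence" (0 to 1); they miss things now and then, are a little off and sometimes report something else, mostly with a low value. They report only what shows in the picture. A call takes as long as a camera call. They do not tell look-alikes from the thing itself.
- nets.silhouettes(camera, query): "region" (400x640 bool, what is visible of it) and "bbox" ([left, top, right, bottom] in pixels, round what is visible of it).
The state is a dict: "clock": time; "joints": joint angles; "joint_vel": joint speeds; "joint_torque": joint torques, N m; "eef_pos": TCP position; "ee_rot": TCP orientation; "wrist_force": force on the tool from outside, world axes, zero at the start; "moment": the same for the moment, N m; "finger_gap": finger opening in mm; "grip_force": force on a finger pad.
Only numpy, scipy, OpenCV 4.12 (cv2) and the standard library are available. Lean on these libraries where they do the work, as an engineer would, in place of code of your own. Each camera call takes 0.05 s, during which the arm holds its last target. There are 200 camera calls.

## Task

Put the washed steel outlet tube back on the grinder's discharge head: pick it off the wooden rest, lay it centred across the fork clip and push it down past the sprung jaw until it is fully home and the jaw has snapped shut over it. Let go of the tube, then swing the spring-closed valve arm by its black post, forward round to its stop, and finish while still holding it there with the gripper so that I can look through the passage. Leave the jar, the cup and the coasters alone.

Things in the scene. Friction and masses are not known exactly. Their poses are not given: they have to be found in the camera images.
- head: Grinder's discharge head, fixed to the bench: aluminium base plate 130 (x) x 275 (y) x 12 mm, from y = -102 to +172 mm, carrying the fork clip and at its +y end a cream valve block 70 x 60 mm, 100 mm high, its face to the clip at y = +105 mm. Origin on the bench straight below the middle of the clip; x, y level, z up.
- fork_seat (a point): Where the tube's middle lies when fully home, 75 mm above the bench; axes as head, the seated tube lies along y. The clip: two steel saddles 10 mm thick at y = -50 and +50 mm, open upward, free between them for fingers; floors 12 mm below the seat; on the -x side fixed tines 13 mm from the seat, flared, tops 32 mm above it; on the +x side the jaw.
- jaw (a joint): Sprung steel jaw, needs no handling: a smooth round nose with sloping lip (top 33 mm above the seat) over each saddle, +x side; hinge along the seat's y. 0 rad = shut, nose over the tube's upper quarter; grows as the nose is pushed aside to +x. The tube's axis meets it about 23 mm above home; pushing past takes about 6 to 15 N down and 0.1 rad, then it snaps back to 0.
- tube: Loose steel outlet tube, plain cylinder 24 mm diameter, 170 mm long, 0.13 to 0.25 kg, both ends alike. Origin at its middle, on its axis; its own x runs along its length. Starts lying level in the wooden rest, axis 45 mm above the bench.
- rest: Wooden drying rest, fixed to the bench: board 150 (x) x 75 (y) x 8 mm with two upright blocks at x = -55 and +55 mm that carry the tube along x, their tops 33 mm high, side lips to 40 mm; free between the blocks. Origin under its middle, on the bench.
- gate_arm (a joint): Spring-closed valve arm on top of the cream block, level, on an upright spindle. 0 rad = closed, where its spring returns it (pointing 50 degrees from the head's +x towards its +y); grows anticlockwise seen from above, forward to the head's -x side, to a hard stop at 1.05 rad. At the post the spring pushes back with 3 N at 0, 8 N at the stop.
- spindle (a point): On the spindle axis of the valve arm, at the height of the arm bar's middle, 110 mm above the bench; axes as head.
- post_top (a point): Centre of the top of the upright black post at the arm's free end, 160 mm above the bench and 100 mm from the spindle axis. The post is a round pin 14 mm diameter rising 46 mm above the arm bar (bar 14 mm wide, 8 mm thick, its top 114 mm above the bench; a round boss 22 mm wide under the post).
- jar: Bystander: amber glass jar with steel lid, 66 mm diameter, 85 mm high, origin under its middle.
- cup: Bystander: white ceramic cup, 70 mm wide, 70 mm high, origin under its middle.
- coasters: Bystander: stack of round cork coasters, 84 mm diameter, 45 mm high, origin under its middle.
Not all that is in view belongs to the job. Of the things like the tube, leave any that is orange, pink or purple; of the rest the larger one is meant.

How it is judged (in metres and radians):
On the way, in this order (a step that is already met when the one before it is completed fails the run):
1. the tube is home in the fork clip with the jaw shut over it (x of tube in the frame of fork_seat between -0.004 and 0.004 m and y of tube in the frame of fork_seat between -0.012 and 0.012 m and z of tube in the frame of fork_seat between -0.004 and 0.004 m and angle between the x axis of tube and the y axis of fork_seat, either way round below 0.06 rad and value of joint jaw below 0.05 rad), for 0.2 s.
2. the tube is let go and the gripper holds the valve arm at its stop (value of joint gate_arm above 0.98 rad and contact force between the fingers and gate_arm above 1.5 N and contact force between the fingers and tube below 0.2 N), for 0.3 s.
At the end, for the whole second after the job is handed in: Tube at rest in the clip, not touched by the fingers: middle within 4 mm of the seat across and in height, 12 mm along, 0.06 rad of its line, jaw below 0.05 rad. Valve arm at 0.98 rad or more, pressed by the fingers with over 1.5 N, through the last second. Bystanders within 30 mm (all of step 1 and all of step 2 and linear speed of tube below 0.02 m/s); the arm keeps its last pose, push and grip.
It fails at once if the jar moved by more than 30 mm (distance of jar from where it was at the start of the episode above 0.03 m).
It fails at once if the cup moved by more than 30 mm (distance of cup from where it was at the start of the episode above 0.03 m).
It fails at once if the coasters moved by more than 30 mm (distance of coasters from where it was at the start of the episode above 0.03 m).
It also fails if it takes over 58 s, if anything falls off the work surface, if the arm or the gripper's body presses on something with over 40 N, if the wrist force passes 120 N, or if a joint passes its speed limit or range.

## Working session

There is one attempt and no reset: what is moved stays moved. The work goes in short steps, Python scripts to look and compute and a shell command to move; the robot and the scene stay as the last step left them, time stands still between calls to the robot, and variables do not carry over. Pictures are saved under pics/ and viewed, at most 10 in all, crops included, and the job is handed in when it is done.

```bash
ls; mkdir -p pics; cat > h.py <<'E'
import numpy as np,cv2
from scipy.spatial.transform import Rotation as R
from workcell import status,capture,job,nets,r
def rot(o):
    o=np.array(o,float)
    return o if o.shape==(3,3) else (R.from_quat(o).as_matrix() if o.size==4 else R.from_rotvec(o).as_matrix())
def ray(c,u,v):
    f=200/np.tan(np.radians(c["vertical_fov"])/2)
    d=rot(c["orientation"])@np.array([(u-c["cx"])/f,-(v-c["cy"])/f,-1.]); return np.array(c["position"],float),d
def at_z(c,u,v,z):
    p,d=ray(c,u,v); return p+d*(z-p[2])/d[2]
def proj(c,P):
    f=200/np.tan(np.radians(c["vertical_fov"])/2)
    q=rot(c["orientation"]).T@(np.array(P,float)-np.array(c["position"])); return c["cx"]+f*q[0]/-q[2],c["cy"]-f*q[1]/-q[2]
E
python3 - <<'E'
from h import *
for n in ["scene","side","wrist"]:
    c=capture(n); cv2.imwrite(f"pics/{n}0.png",c["image"])
    print(n,{k:v for k,v in c.items() if k!="image"})
    for q in ["tube","rest","head","jaw","gate_arm","post_top","jar","cup","coasters"]:
        for d in nets.silhouettes(n,q): 
            ys,xs=np.nonzero(d["region"]); print(q,round(d["confidence"],2),d["bbox"],xs.mean().round(),ys.mean().round())
print(status.read_state())
E
```

```text
pics
scene {'vertical_fov': 43.82149417428798, 'cx': 321.65959482399205, 'cy': 201.03287257851065, 'position': array([1436.53866255,   89.89383603, 1426.9643442 ]), 'orientation': array([0.45957742, 0.55142719, 1.68595822])}
tube 0.88 [226.7, 183.2, 260.4, 223.0] 243.0 203.0
tube 0.69 [224.3, 157.8, 270.3, 169.6] 249.0 162.0
tube 0.64 [288.3, 165.6, 299.3, 192.6] 295.0 179.0
tube 0.44 [182.4, 200.8, 216.8, 203.6] 201.0 201.0
rest 0.71 [233.3, 196.3, 267.8, 226.8] 248.0 211.0
rest 0.6 [291.4, 210.0, 391.0, 265.5] 337.0 239.0
head 0.69 [292.3, 208.4, 395.4, 266.3] 338.0 239.0
jaw 0.49 [418.7, 276.3, 451.3, 307.5] 434.0 292.0
gate_arm 0.64 [360.9, 223.1, 391.8, 253.1] 375.0 237.0
post_top 0.85 [362.1, 222.2, 391.6, 253.6] 375.0 237.0
jar 0.8 [240.5, 246.2, 264.4, 277.9] 252.0 263.0
cup 0.82 [445.2, 206.0, 465.4, 232.6] 456.0 217.0
coasters 0.74 [417.5, 274.7, 449.4, 308.4] 434.0 292.0
side {'vertical_fov': 50.17782747803555, 'cx': 318.6549715552815, 'cy': 197.75517992330904, 'position': array([ 423.7264584 , -875.06214867, 1094.70800976]), 'orientation': array([ 0.69280469, -0.0320532 ,
[... 1091 characters left out ...]
14371522,  0.70651587, -0.02759735,  1.48460274,  0.02199786,
        0.95095766, -0.07548332]), 'joint_vel': array([-2.13450591e-03, -6.76989794e-05,  1.06993759e-03,  4.57856340e-04,
        3.45159069e-04,  7.85462378e-04,  1.23844547e-03]), 'joint_torque': array([-1.59870956e-04, -8.82993937e+01,  1.23406995e+00, -2.36387157e+01,
        1.69842958e-02,  1.72231674e-03,  2.96527492e-05]), 'eef_pos': array([259.7611517 , 512.9237203 , 207.85824979]), 'ee_rot': array([-7.29636268e-01, -3.05564768e+00,  2.77789324e-04]), 'wrist_force': array([-0.00450464,  0.0104059 , -0.09569676]), 'moment': array([ 0.00318014, -0.00751162,  0.05852447]), 'grip_force': 0.0, 'finger_gap': 85.46769417704715}
```

```bash
python3 - <<'E'
import cv2
a=cv2.imread("pics/scene0.png")[130:330,170:490]; cv2.imwrite("pics/sc_crop.png",cv2.resize(a,(800,500),interpolation=3))
b=cv2.imread("pics/side0.png")[100:400,220:460]; cv2.imwrite("pics/sd_crop.png",cv2.resize(b,(480,600),interpolation=3))
E
```

```text
(no output)
```

View pics/sc_crop.png

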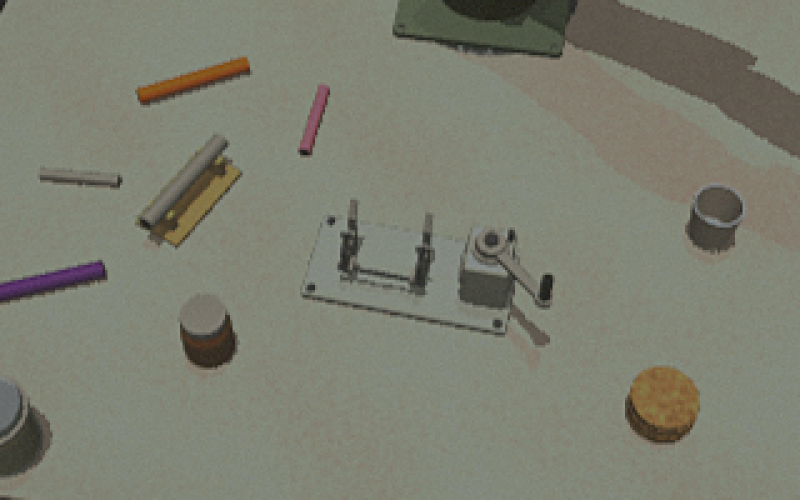

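View pics/sd_crop.png

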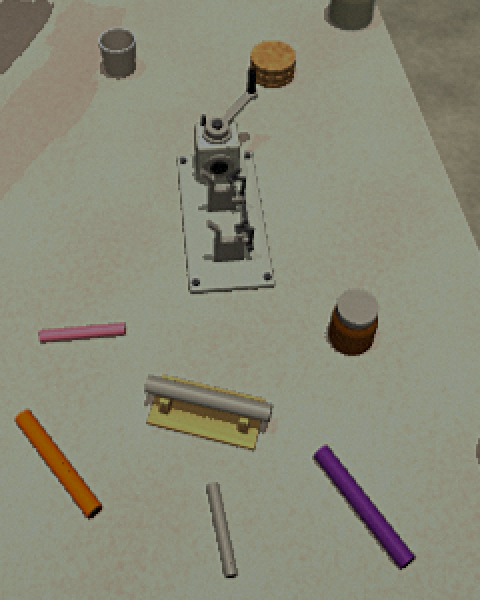

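The scene view shows the steel tube on its rest at (243,203). The small grey rod to its left and the orange, pink and purple rods are decoys. The head is at about (338,239), with the black post at (388,246). In the side view the tube is at (323,298) and the head at (331,203).

```bash
cat > rough.py <<'E'
from h import *
from scipy.optimize import least_squares
cs={n:capture(n) for n in ["scene","side"]}
# tube
for n,i in (("scene",0),("side",2)):
    c=cs[n]; ds=nets.silhouettes(n,"tube")
    for d in ds:
        ys,xs=np.nonzero(d["region"]); P=np.array([at_z(c,u,v,45) for u,v in zip(xs,ys)])[:,:2]
        m=P.mean(0); w,V=np.linalg.eigh(np.cov((P-m).T)); t=(P-m)@V[:,1]
        print(n,round(d["confidence"],2),"mid",(m+V[:,1]*(t.max()+t.min())/2).round(),"len",round(np.ptp(t)),"ang",np.degrees(np.arctan2(V[1,1],V[0,1])).round(1))
    for q in ["jar","cup","coasters"]:
        for d in nets.silhouettes(n,q)[:1]:
            b=d["bbox"]; print(n,q,at_z(c,(b[0]+b[2])/2,(b[1]+b[3])/2,35).round())
s=lambda u,v:(170+u/2.5,130+v/2.5); d=lambda u,v:(220+u/2,100+v/2)
obs=[("scene",s(320,217),(-65,-102,12)),("scene",s(302,297),(65,-102,12)),("scene",s(507,332),(65,172,12)),
("side",d(190,291),(-65,-102,12)),("side",d(274,284),(65,-102,12)),("side",d(177,157),(-65,172,12)),("side",d(253,152),(65,172,12)),
("scene",s(491,239),(0,140,114)),("scene",s(546,277),(100*np.cos(np.radians(50)),140+100*np.sin(np.radians(50)),160))]
def W(p,P): 
    c_,s_=np.cos(p[2]),np.sin(p[2]); return np.array([p[0]+c_*P[0]-s_*P[1],p[1]+s_*P[0]+c_*P[1],P[2]])
def res(p): return np.concatenate([np.array(proj(cs[n],W(p,P)))-uv for n,uv,P in obs])
best=min((least_squares(res,[500,0,a],loss="soft_l1") for a in (0,.3,-.3)),key=lambda o:o.cost)
print(best.x,np.degrees(best.x[2])); print(best.fun.reshape(-1,2).round(1))
E
python3 rough.py
```

```text
scene 0.85 mid [ 688. -497.] len 168 ang 116.1
scene 0.81 mid [ 316. -391.] len 166 ang 123.5
scene 0.74 mid [ 495. -357.] len 177 ang 158.3
scene 0.72 mid [ 524. -329.] len 152 ang 157.0
scene 0.64 mid [ 357. -203.] len 132 ang 177.9
scene 0.43 mid [ 515. -501.] len 107 ang 93.4
scene jar [ 712. -259.   35.]
scene cup [420. 368.  35.]
scene coasters [569.  -7.  35.]
side 0.92 mid [ 287. -418.] len 175 ang 122.6
side 0.82 mid [ 657. -522.] len 167 ang 116.2
side 0.73 mid [ 490. -357.] len 171 ang 158.0
side 0.65 mid [ 327. -234.] len 122 ang 178.0
side jar [ 714. -256.   35.]
side cup [579.  22.  35.]
side coasters [705. 291.  35.]
[ 5.59648593e+02 -6.53562639e+01 -3.48401917e-02] -1.996195939094958
[[ 0.3 -1.7]
 [-2.  -2.1]
 [-1.9 -0.5]
 [ 0.5 -0.2]
 [ 1.2 -0.3]
 [ 0.  -0.1]
 [-0.3 -0.5]
 [ 0.2  1.2]
 [ 1.2 -0.2]]
```

```bash
python3 -m jog '[{"x":-0.0523,"y":-0.0314},{"x":-0.0523,"y":-0.0314},{"x":-0.0523,"y":-0.0314},{"x":-0.0523,"y":-0.0314},{"x":-0.0523,"y":-0.0314},{"x":-0.0523,"y":-0.0314},{"x":-0.0523,"y":-0.0314},{"x":-0.0523,"y":-0.0314},{"yaw":-5},{}]' && python3 - <<'E'
from h import *
c=capture("wrist"); cv2.imwrite("pics/w1.png",c["image"]); np.save("pics/w1.npy",c,allow_pickle=True)
print({k:v for k,v in c.items() if k!="image"})
p=(559.6,-65.4,-.0348)
for P in [(-65,-102,12),(65,-102,12),(65,172,12),(-65,172,12),(0,140,114),(64,216,160),(0,0,75)]:
    c_,s_=np.cos(p[2]),np.sin(p[2]); print(P,np.round(proj(c,[p[0]+c_*P[0]-s_*P[1],p[1]+s_*P[0]+c_*P[1],P[2]])))
E
```

```text
invalid input
```

```bash
cat > look1.py <<'E'
from h import *
c=capture("wrist"); cv2.imwrite("pics/w1.png",c["image"]); np.save("pics/w1.npy",c,allow_pickle=True)
print({k:v for k,v in c.items() if k!="image"})
p=(559.6,-65.4,-.0348)
for P in [(-65,-102,12),(65,-102,12),(65,172,12),(-65,172,12),(0,140,114),(64,216,160),(0,0,75)]:
    c_,s_=np.cos(p[2]),np.sin(p[2]); print(P,np.round(proj(c,[p[0]+c_*P[0]-s_*P[1],p[1]+s_*P[0]+c_*P[1],P[2]])))
E
python3 -m jog '[{"x":-0.0523,"y":-0.0314,"z":0,"yaw":0},{"x":-0.0523,"y":-0.0314,"z":0,"yaw":0},{"x":-0.0523,"y":-0.0314,"z":0,"yaw":0},{"x":-0.0523,"y":-0.0314,"z":0,"yaw":0},{"x":-0.0523,"y":-0.0314,"z":0,"yaw":0},{"x":-0.0523,"y":-0.0314,"z":0,"yaw":0},{"x":-0.0523,"y":-0.0314,"z":0,"yaw":0},{"x":-0.0523,"y":-0.0314,"z":0,"yaw":0},{"x":0,"y":0,"z":0,"yaw":-5},{"x":0,"y":0,"z":0,"yaw":0}]' && python3 look1.py
```

```text
clock: 3.25
eef_pos: [519.5, 99.6, 207.8]
ee_rot: [-0.597, -3.084, -0.0]
wrist_force: [-0.1, 0.7, 0.1]
finger_gap: 85.1
grip_force: 0.0
{'vertical_fov': 64.56615920702338, 'cx': 322.475973039552, 'cy': 197.70341693467205, 'position': array([442.70517824, 129.46857128, 373.92555457]), 'orientation': array([-0.28720254, -0.19239382,  1.17693318])}
(-65, -102, 12) [117. 223.]
(65, -102, 12) [168. 305.]
(65, 172, 12) [360. 244.]
(-65, 172, 12) [325. 147.]
(0, 140, 114) [317. 245.]
(64, 216, 160) [431. 309.]
(0, 0, 75) [196. 268.]
```

View pics/w1.png

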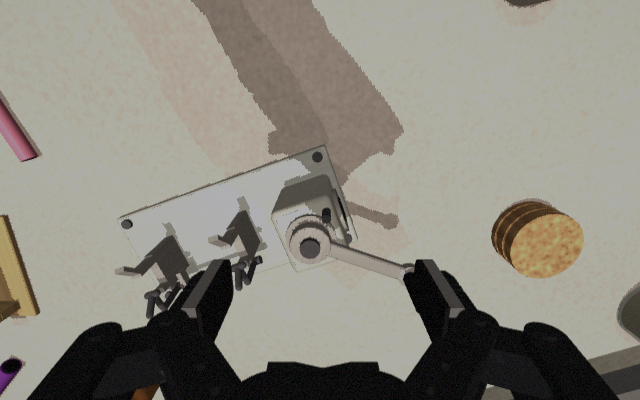

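The wrist view shows the plate's far corners at (119,217) and (324,147), the spindle at (309,243) and the coasters at (538,240). I'll centre the view over the head to refine its pose.

```bash
sed -i 's/w1/w2/g' look1.py; python3 -m jog '[{"x":-0.0345,"y":-0.0318,"z":0,"yaw":0},{"x":-0.0345,"y":-0.0318,"z":0,"yaw":0},{"x":-0.0345,"y":-0.0318,"z":0,"yaw":0},{"x":-0.0345,"y":-0.0318,"z":0,"yaw":0},{"x":0,"y":0,"z":0,"yaw":0}]' && python3 look1.py
```

```text
clock: 3.92
eef_pos: [600.7, -72.2, 207.4]
ee_rot: [-0.603, -3.083, 0.002]
wrist_force: [0.5, -0.0, 0.7]
finger_gap: 85.5
grip_force: 0.0
{'vertical_fov': 64.56615920702338, 'cx': 322.475973039552, 'cy': 197.70341693467205, 'position': array([523.97744783, -41.76368481, 373.47815032]), 'orientation': array([-0.28887946, -0.19079583,  1.17327432])}
(-65, -102, 12) [208. 106.]
(65, -102, 12) [256. 210.]
(65, 172, 12) [479. 131.]
(-65, 172, 12) [454.   8.]
(0, 140, 114) [483.  82.]
(64, 216, 160) [649. 134.]
(0, 0, 75) [314. 138.]
```

View pics/w2.png

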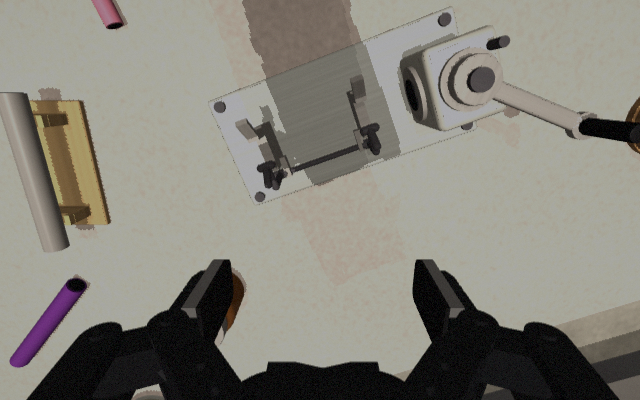

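The head is clearly in view: plate corners at (209,103), (257,204) and (454,8), boss centre near (482,80). The tube in the rest is at the left edge, from (12,93) to (55,248).

```bash
cat > fit.py <<'E'
from h import *
from scipy.optimize import least_squares
w1=np.load("pics/w1.npy",allow_pickle=True).item(); w2=np.load("pics/w2.npy",allow_pickle=True).item()
cv=lambda c:cv2.cvtColor(c["image"],cv2.COLOR_BGR2GRAY)
def sub(c,pt):
    q=np.array([[pt]],np.float32); return cv2.cornerSubPix(cv(c),q,(4,4),(-1,-1),(3,50,.01))[0,0]
obs=[(w2,(209,103),(-65,-102,12)),(w2,(257,204),(65,-102,12)),(w2,(454,8),(-65,172,12)),(w1,(119,217),(-65,-102,12)),(w1,(324,147),(-65,172,12))]
obs=[(c,sub(c,p),P) for c,p,P in obs]; print([o[1].round(1).tolist() for o in obs])
def W(p,P):
    c_,s_=np.cos(p[2]),np.sin(p[2]); return np.array([p[0]+c_*P[0]-s_*P[1],p[1]+s_*P[0]+c_*P[1],P[2]])
res=lambda p:np.concatenate([np.array(proj(c,W(p,P)))-uv for c,uv,P in obs])
o=least_squares(res,[560,-65,-.03],loss="soft_l1"); print(o.x,np.degrees(o.x[2])); print(o.fun.reshape(-1,2).round(1))
for P in [(-18,-50,107),(-18,50,107),(18,50,108),(0,135,114),(64,212,160)]: print(P,np.round(proj(w2,W(o.x,P))))
c=w2
capture("wrist")
for d in nets.silhouettes("wrist","tube"):
    ys,xs=np.nonzero(d["region"]); P=np.array([at_z(c,u,v,45) for u,v in zip(xs,ys)])[:,:2]
    m=P.mean(0); w,V=np.linalg.eigh(np.cov((P-m).T)); t=(P-m)@V[:,1]
    print(d["bbox"],round(d["confidence"],2),"mid",(m+V[:,1]*(t.max()+t.min())/2).round(),"len",round(np.ptp(t)),"ang",np.degrees(np.arctan2(V[1,1],V[0,1])).round(1))
E
python3 fit.py
```

```text
[[209.0, 103.0], [260.6000061035156, 202.3000030517578], [450.79998779296875, 5.699999809265137], [119.0, 217.0], [324.3999938964844, 145.10000610351562]]
[ 5.57140836e+02 -6.33824086e+01 -3.66617627e-02] -2.100564272706363
[[-0.3 -0.1]
 [-3.8  5.1]
 [ 4.7 -1.1]
 [-1.5  3.1]
 [ 1.6 -0.2]]
(-18, -50, 107) [251. 140.]
(-18, 50, 107) [365.  97.]
(18, 50, 108) [378. 139.]
(0, 135, 114) [479.  80.]
(64, 212, 160) [645. 132.]
[2.5, 91.5, 69.6, 253.7] 0.9 mid [ 490. -365.] len 177 ang 156.7
[7.7, 275.1, 85.5, 370.4] 0.9 mid [ 651. -478.] len 184 ang 115.4
[90.0, 1.4, 121.5, 28.5] 0.62 mid [ 386. -201.] len 31 ang -166.3
```

```bash
cat > fit2.py <<'E'
from h import *
from scipy.optimize import least_squares
from scipy.ndimage import map_coordinates
ws={k:np.load(f"pics/{k}.npy",allow_pickle=True).item() for k in("w1","w2")}
def W(p,P):
    c_,s_=np.cos(p[2]),np.sin(p[2]); return np.array([p[0]+c_*P[0]-s_*P[1],p[1]+s_*P[0]+c_*P[1],P[2]])
lo,hi=-102.5,172.5
edges=[("w2",(-65,lo),(-65,hi),np.r_[.05:.12:4j,.5:.95:14j]),("w2",(-65,lo),(65,lo),np.r_[.1:.9:16j]),("w2",(65,lo),(65,hi),np.r_[.06:.16:5j,.5:.7:6j]),("w1",(-65,lo),(-65,hi),np.r_[.08:.9:20j]),("w1",(-65,lo),(65,lo),np.r_[.1:.35:6j])]
def run(p,sw):
    pts=[]
    for k,a,b,ts in edges:
        c=ws[k]; g=cv2.GaussianBlur(c["image"].astype(np.float32).mean(2),(0,0),.8)
        A,B=[np.array(proj(c,W(p,(*q,12)))) for q in(a,b)]; n=np.array([-(B-A)[1],(B-A)[0]])/np.linalg.norm(B-A)
        cen=np.array(proj(c,W(p,(0,35,12)))); n*=np.sign(n@(cen-A)) # inward
        s=np.arange(-sw,sw+.1,.25)
        for t in ts:
            q=A+t*(B-A); L=q+s[:,None]*n; v=map_coordinates(g,[L[:,1],L[:,0]],order=1,mode="nearest"); d=np.gradient(v)
            i=d.argmax(); pts.append((k,a,b,L[i],d[i]))
    def res(p):
        o=[]
        for k,a,b,q,_ in pts:
            c=ws[k];A,B=[np.array(proj(c,W(p,(*z,12)))) for z in(a,b)]; n=np.array([-(B-A)[1],(B-A)[0]])/np.linalg.norm(B-A); o.append((q-A)@n)
        return np.array(o)
    o=least_squares(res,p,loss="soft_l1",f_scale=.7); return o.x,res(o.x)
p=np.array([557,-63.4,-.0366])
for sw in(9,6,4,3): p,r_=run(p,sw)
print(p,np.degrees(p[2]),r_.round(1)); np.save("head.npy",p)
for P in [(-24,-50,107),(-24,50,107),(18,50,108),(0,135,114),(0,135,125),(64,212,160)]: print(P,np.round(proj(ws["w2"],W(p,P))))
print("seat",W(p,(0,0,75)))
E
python3 fit2.py
```

```text
[ 5.56154642e+02 -6.32382393e+01 -4.61236566e-02] -2.642690859516757 [ 1.5  1.5  1.   1.3  0.8  0.4  0.6  0.9  1.9  1.6  0.4 -0.4  0.1  1.4
  1.4 -0.1  0.2 -0.1  0.7  0.2  0.7 -0.3  0.7  0.2  0.2  0.3 -0.2 -0.2
 -0.2 -0.2 -0.2  0.  -0.2  0.  -2.5 -2.2 -3.  -2.7 -2.5  2.6 -2.9  1.6
  1.6 -2.9 -2.9  0.   0.  -0.2  0.   0.  -0.2 -0.4 -0.2 -0.2 -0.2 -0.4
 -0.7 -0.4 -0.4 -0.6 -0.6 -0.6 -0.4 -0.4 -0.6 -3.  -0.  -0.  -0.5 -0.
 -0. ]
(-24, -50, 107) [248. 131.]
(-24, 50, 107) [363.  89.]
(18, 50, 108) [378. 139.]
(0, 135, 114) [479.  81.]
(0, 135, 125) [486.  80.]
(64, 212, 160) [644. 134.]
seat [556.15464187 -63.23823931  75.        ]
```

```bash
python3 -m jog '[{"x":-0.01,"y":-0.0598,"z":0,"yaw":0},{"x":-0.01,"y":-0.0598,"z":0,"yaw":0},{"x":-0.01,"y":-0.0598,"z":0,"yaw":0},{"x":-0.01,"y":-0.0598,"z":0,"yaw":0},{"x":-0.01,"y":-0.0598,"z":0,"yaw":0},{"x":0,"y":0,"z":0,"yaw":0}]' && python3 - <<'E'
from h import *
c=capture("wrist"); cv2.imwrite("pics/w3.png",c["image"]); np.save("pics/w3.npy",c,allow_pickle=True)
for q in("tube","rest"):
  for d in nets.silhouettes("wrist",q):
    ys,xs=np.nonzero(d["region"]); P=np.array([at_z(c,u,v,45) for u,v in zip(xs,ys)])[:,:2]
    m=P.mean(0); w,V=np.linalg.eigh(np.cov((P-m).T)); t=(P-m)@V[:,1];s=(P-m)@V[:,0]
    print(q,np.round(d["bbox"]),round(d["confidence"],2),"mid",(m+V[:,1]*(t.max()+t.min())/2).round(1),"len",round(np.ptp(t)),"w",np.ptp(s).round(),"ang",np.degrees(np.arctan2(V[1,1],V[0,1])).round(1))
E
```

```text
clock: 4.82
eef_pos: [533.7, -369.0, 207.6]
ee_rot: [-0.603, -3.082, 0.003]
wrist_force: [-0.2, 0.0, -0.1]
finger_gap: 85.6
grip_force: 0.0
tube [302.  32. 327. 212.] 0.78 mid [ 489. -361.] len 175 w 24.0 ang 157.6
tube [147. 148. 239. 194.] 0.59 mid [ 480.7 -502.8] len 109 w 16.0 ang 93.6
tube [137.   0. 176.  29.] 0.59 mid [ 334.9 -454.5] len 37 w 26.0 ang 86.2
rest [280.  51. 353. 186.] 0.82 mid [ 482.7 -357.1] len 137 w 70.0 ang 157.3
```

View pics/w3.png

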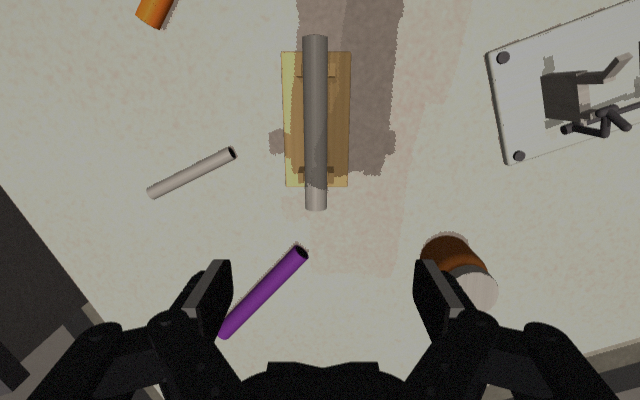

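The tube lies along image vertical at column 315, rows 35–210, in the wooden rest. The grey decoy at (190,172) is clearly shorter. Descending to the tube now.

```bash
python3 -m jog '[{"x":0.0444,"y":-0.0081,"z":0.03,"yaw":0},{"x":0,"y":0,"z":0.05,"yaw":0},{"x":0,"y":0,"z":0.05,"yaw":0},{"x":0,"y":0,"z":0.0375,"yaw":0},{"x":0,"y":0,"z":0,"yaw":0}]' && python3 -m jog '[{"x":0,"y":0,"z":0,"yaw":0},{"x":0,"y":0,"z":0,"yaw":0},{"x":0,"y":0,"z":0,"yaw":0},{"x":0,"y":0,"z":0,"yaw":0},{"x":0,"y":0,"z":0,"yaw":0},{"x":0,"y":0,"z":0,"yaw":0}]' -1 70
```

```text
clock: 5.6
eef_pos: [490.9, -354.5, 39.0]
ee_rot: [-0.592, -3.082, -0.003]
wrist_force: [0.5, -0.1, 1.1]
finger_gap: 85.4
grip_force: 0.0
clock: 6.35
eef_pos: [491.1, -356.8, 40.5]
ee_rot: [-0.596, -3.085, 0.0]
wrist_force: [0.7, 0.4, -0.4]
finger_gap: 0.3
grip_force: 0.0
```

The fingers closed on nothing, so I'm taking a look.

```bash
python3 - <<'E'
from h import *
print(status.read_state()["finger_gap"])
ims=[]
for n in("scene","side","wrist"):
    c=capture(n); I=c["image"]; u,v=map(int,proj(c,(490,-358,45))); print(n,u,v)
    if n!="wrist": ims.append(cv2.resize(I[max(v-60,0):v+60,u-60:u+60],(400,400)))
    else: w=cv2.resize(I,(480,300))
    for d in nets.silhouettes(n,"tube"): print(n,np.round(d["bbox"]),round(d["confidence"],2))
cv2.imwrite("pics/m1.png",np.hstack(ims)); 
E
```

```text
0.2969095106473378
scene 243 201
scene [228. 184. 262. 220.] 0.74
scene [159. 239. 214. 251.] 0.55
scene [288. 168. 301. 192.] 0.5
scene [250. 154. 269. 164.] 0.44
side 323 298
side [293. 287. 357. 308.] 0.77
side [324. 341. 341. 390.] 0.7
side [377. 322. 426. 383.] 0.7
side [242. 262. 280. 268.] 0.64
side [228. 305. 271. 358.] 0.62
side [275. 114. 291. 130.] 0.53
side [324. 136. 349. 167.] 0.16
wrist 321 243
wrist [ 0.  0. 64. 61.] 0.8
wrist [ 40. 247. 188. 325.] 0.68
wrist [292.  77. 343. 369.] 0.67
```

View pics/m1.png

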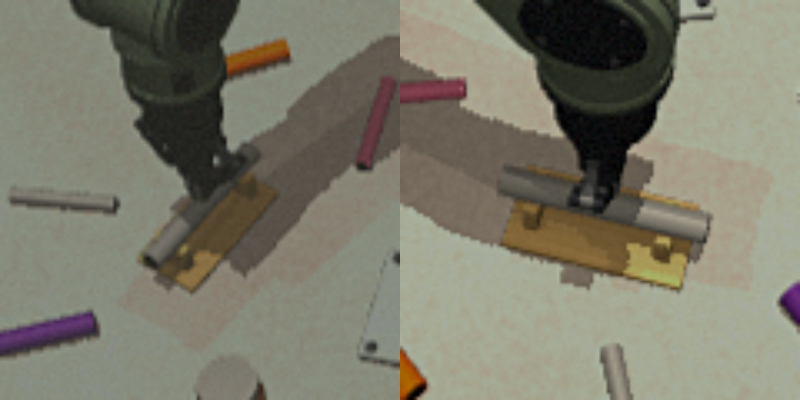

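```bash
python3 - <<'E'
from h import *
c=capture("wrist"); cv2.imwrite("pics/w4.png",c["image"]); s=status.read_state(); print(s["finger_gap"],s["grip_force"],s["wrist_force"],s["eef_pos"],r.tips_ahead)
E
```

```text
0.18432818773725837 0.0 [-1.00033941 -0.09921189 -0.14740972] [ 491.0952052  -356.73734561   40.4328341 ] 14.0
```

View pics/w4.png

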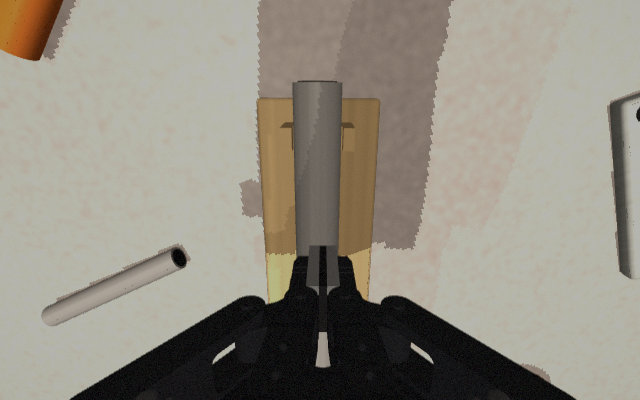

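```bash
python3 - <<'E'
from h import *
c=capture("wrist"); s=status.read_state(); T=R.from_rotvec(s["ee_rot"]).as_matrix(); p=s["eef_pos"]
print(c["position"],p)
for z in(14,0,-5,-20,-40): print(z,np.round(proj(c,p+T@[0,0,z])), "x+-11",np.round(proj(c,p+T@[11,0,z])))
for n in("scene","side"):
    q=capture(n); print(n,[np.round(proj(q,p+T@[0,0,z])) for z in(14,0,-40)])
# tube outline width predicted at z=45, at 50mm along +toolx
for z in (45,20): 
    m=np.array([490,-359,z]); print(z,[np.round(proj(c,m+T@[a,b,0])) for a in(85,40) for b in(-12,12)])
E
```

```text
[ 414.19291613 -326.92479292  206.49357492] [ 491.07757737 -356.75683031   40.42400578]
14 [324. 231.] x+-11 [325. 214.]
0 [325. 241.] x+-11 [325. 223.]
-5 [325. 245.] x+-11 [325. 227.]
-20 [325. 258.] x+-11 [325. 239.]
-40 [325. 280.] x+-11 [325. 258.]
scene [array([244., 205.]), array([244., 202.]), array([242., 195.])]
side [array([324., 301.]), array([324., 299.]), array([324., 292.])]
45 [array([295.,  85.]), array([345.,  85.]), array([297., 176.]), array([343., 176.])]
20 [array([299.,  86.]), array([342.,  85.]), array([300., 165.]), array([340., 165.])]
```

```bash
python3 - <<'E'
from h import *
from scipy.optimize import least_squares
c=np.load("pics/w3.npy",allow_pickle=True).item(); p=np.array([533.7,-369.,207.6]); T=R.from_rotvec([-.603,-3.082,.003]).as_matrix()
o=least_squares(lambda q:np.r_[np.array(proj(c,p+T@[q[0],-q[2],q[1]]))-[414,262],np.array(proj(c,p+T@[q[0],q[2],q[1]]))-[232,262],q[2]-42.8],[0,0,42]);print("xz",o.x,o.fun)
for y in(42.8,-42.8):
  for x in(-11,11):
    for z in(1,-20,-40):print(x,y,z,np.round(proj(c,p+T@[x,y,z])))
g=cv2.cvtColor(c["image"],cv2.COLOR_BGR2GRAY); print(g[252:272:2,410:450:4])
E
```

```text
xz [ 159.44797027 -298.17932313   43.0347755 ] [-2.34663658  0.01778883 -2.23884795 -0.01752134  0.2347755 ]
-11 42.8 1 [397. 257.]
-11 42.8 -20 [405. 276.]
-11 42.8 -40 [416. 300.]
11 42.8 1 [400. 223.]
11 42.8 -20 [409. 239.]
11 42.8 -40 [420. 259.]
-11 -42.8 1 [253. 257.]
-11 -42.8 -20 [244. 276.]
-11 -42.8 -40 [234. 300.]
11 -42.8 1 [250. 223.]
11 -42.8 -20 [241. 239.]
11 -42.8 -40 [230. 259.]
[[168 167 167  32  36  33  31  32  31  31]
 [167 168 167  27  26  28  28  32  36  30]
 [168 167 166  28  28  30  36  32  36  38]
 [169 168 167  28  34  27  28  33  34  40]
 [169 165   9  37  56  57  36  36  37  44]
 [168 163  10   8  59  58  58  30  43  51]
 [170 166   0  14  58  54  60  36  49  57]
 [162 132  23  16  59  58  58  44  53  60]
 [165 101   3  12  19  56  60  55  58  59]
 [165  51  13   5  17  59  59  60  31  50]]
```

The picture shows the shut fingers above the tube. By image geometry the tips sit about 40 mm farther back than stated. I'll reopen and lower in steps, watching the force.

```bash
python3 -m jog '[{"x":0,"y":0,"z":0,"yaw":0},{"x":0,"y":0,"z":0,"yaw":0},{"x":0,"y":0,"z":0,"yaw":0},{"x":0,"y":0,"z":0,"yaw":0},{"x":0,"y":0,"z":0,"yaw":0}]' 1 70; python3 -m jog '[{"x":0,"y":-0.002,"z":0.01,"yaw":0},{"x":0,"y":0,"z":0.01,"yaw":0},{"x":0,"y":0,"z":0,"yaw":0}]'; python3 - <<'E'
from h import *
c=capture("wrist"); cv2.imwrite("pics/w5.png",c["image"])
E
```

```text
clock: 7.48
eef_pos: [491.1, -356.7, 40.4]
ee_rot: [-0.596, -3.085, 0.0]
wrist_force: [0.6, -0.5, -0.2]
finger_gap: 85.2
grip_force: 0.0
clock: 7.85
eef_pos: [489.9, -358.3, 19.3]
ee_rot: [-0.595, -3.083, -0.001]
wrist_force: [0.1, -1.0, 0.7]
finger_gap: 85.5
grip_force: 0.0
```

View pics/w5.png

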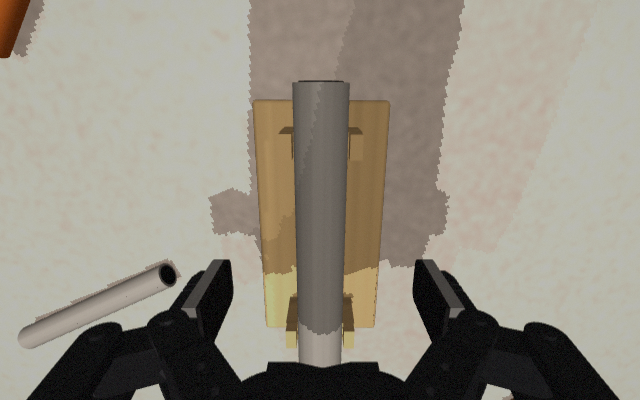

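The tube runs down column 320 between the open fingers, centred, and the pads are still above it. Lowering further.

```bash
python3 -m jog '[{"x":0,"y":0,"z":0.005,"yaw":0},{"x":0,"y":0,"z":0.004,"yaw":0},{"x":0,"y":0,"z":0,"yaw":0}]'; python3 -m jog '[{"x":0,"y":0,"z":0.005,"yaw":0},{"x":0,"y":0,"z":0.004,"yaw":0},{"x":0,"y":0,"z":0,"yaw":0}]';  python3 -m jog '[{"x":0,"y":0,"z":0,"yaw":0},{"x":0,"y":0,"z":0,"yaw":0},{"x":0,"y":0,"z":0,"yaw":0},{"x":0,"y":0,"z":0,"yaw":0},{"x":0,"y":0,"z":0,"yaw":0}]' -1 70
```

```text
clock: 8.28
eef_pos: [490.2, -358.5, 11.2]
ee_rot: [-0.595, -3.084, -0.0]
wrist_force: [0.2, 0.8, 1.7]
finger_gap: 85.3
grip_force: 0.0
clock: 8.65
eef_pos: [490.2, -358.5, 2.1]
ee_rot: [-0.596, -3.084, -0.0]
wrist_force: [-0.7, 0.3, -0.1]
finger_gap: 85.2
grip_force: 0.0
clock: 9.28
eef_pos: [490.4, -358.7, 2.7]
ee_rot: [0.596, 3.084, -0.0]
wrist_force: [-1.0, 0.8, 5.0]
finger_gap: 22.0
grip_force: 68.3
```

```bash
python3 -m jog '[{"x":0,"y":0,"z":0,"yaw":0},{"x":0,"y":0,"z":0,"yaw":0},{"x":0,"y":0,"z":0.004,"yaw":0},{"x":0,"y":0,"z":0.004,"yaw":0},{"x":0,"y":0,"z":0,"yaw":0}]' 0 70;  python3 -m jog '[{"x":0,"y":0,"z":0,"yaw":0},{"x":0,"y":0,"z":0,"yaw":0},{"x":0,"y":0,"z":0,"yaw":0},{"x":0,"y":0,"z":0,"yaw":0}]' -1 70
```

```text
clock: 9.9
eef_pos: [490.1, -358.5, -6.0]
ee_rot: [-0.596, -3.084, -0.0]
wrist_force: [-0.3, 0.3, -0.3]
finger_gap: 42.4
grip_force: 0.0
clock: 10.4
eef_pos: [490.4, -358.7, -5.4]
ee_rot: [0.596, 3.084, -0.0]
wrist_force: [-1.4, 0.0, 5.3]
finger_gap: 22.9
grip_force: 68.3
```

```bash
python3 -m jog '[{"x":0,"y":0,"z":-0.02,"yaw":0},{"x":0,"y":0,"z":-0.03,"yaw":0},{"x":0,"y":0,"z":-0.05,"yaw":0},{"x":0,"y":0,"z":0,"yaw":0},{"x":0,"y":0,"z":0,"yaw":0}]'; python3 - <<'E'
from h import *
s=status.read_state(); T=R.from_rotvec(s["ee_rot"]).as_matrix(); p=s["eef_pos"]
print(s["wrist_force"],s["moment"],T.round(3).tolist())
for n in("scene","side"):
    c=capture(n)
    for d in nets.silhouettes(n,"tube")[:4]:
        ys,xs=np.nonzero(d["region"]); P=np.array([at_z(c,u,v,p[2]+50) for u,v in zip(xs,ys)])[:,:2]
        m=P.mean(0); w,V=np.linalg.eigh(np.cov((P-m).T)); t=(P-m)@V[:,1]
        print(n,round(d["confidence"],2),"mid",(m+V[:,1]*(t.max()+t.min())/2).round(),"len",round(np.ptp(t)),"ang",np.degrees(np.arctan2(V[1,1],V[0,1])).round(1))
E
```

```text
clock: 11.02
eef_pos: [490.2, -358.6, 94.7]
ee_rot: [-0.596, -3.085, 0.0]
wrist_force: [0.2, 0.3, -2.3]
finger_gap: 22.1
grip_force: 68.6
[ 0.17504823  0.29412856 -2.29707395] [-0.03465518  0.02994446  0.01975055] [[-0.928, 0.372, -0.0], [0.372, 0.928, -0.0], [-0.0, -0.0, -1.0]]
scene 0.88 mid [ 741. -453.] len 154 ang 116.9
scene 0.84 mid [ 495. -355.] len 173 ang 158.4
scene 0.67 mid [ 432. -182.] len 109 ang 178.8
scene 0.66 mid [ 581. -455.] len 99 ang 92.7
side 0.86 mid [ 477. -562.] len 103 ang 93.8
side 0.83 mid [ 635. -556.] len 154 ang 115.5
side 0.79 mid [ 337. -294.] len 107 ang 178.4
side 0.74 mid [ 300. -462.] len 157 ang 122.9
```

Tube is held (about 2.3 N) and level. Next I turn it and carry it over the clip.

```bash
python3 -m jog '[{"x":0,"y":0,"z":0,"yaw":10.1},{"x":0,"y":0,"z":0,"yaw":10.1},{"x":0,"y":0,"z":0,"yaw":10.1},{"x":0,"y":0,"z":0,"yaw":10.1},{"x":0,"y":0,"z":0,"yaw":10.1},{"x":0,"y":0,"z":0,"yaw":10.1},{"x":0,"y":0,"z":0,"yaw":10},{"x":0,"y":0,"z":0,"yaw":0}]';python3 -m jog '[{"x":0.0496,"y":0.0089,"z":0,"yaw":0},{"x":0.0496,"y":0.0089,"z":0,"yaw":0},{"x":0.0496,"y":0.0089,"z":0,"yaw":0},{"x":0.0496,"y":0.0089,"z":0,"yaw":0},{"x":0.0496,"y":0.0089,"z":0,"yaw":0},{"x":0.0496,"y":0.0089,"z":0,"yaw":0},{"x":0,"y":0,"z":0,"yaw":0},{"x":0,"y":0,"z":0,"yaw":0}]'; python3 - <<'E'
from h import *
s=status.read_state(); T=R.from_rotvec(s["ee_rot"]).as_matrix(); p=s["eef_pos"]
print(s["joints"].round(2),np.degrees(np.arctan2(T[1,0],T[0,0])))
c=capture("wrist"); side=capture("side"); np.save("pics/w6.npy",c,allow_pickle=True)
sc=capture("scene"); 
ims=[]
for c_,k in((sc,0),(side,1)):
    u,v=map(int,proj(c_,(556,-63,100))); ims.append(cv2.resize(c_["image"][v-50:v+50,u-50:u+50],(400,400),interpolation=3))
cv2.imwrite("pics/m2.png",np.vstack([np.hstack(ims)]))
for n,c_ in(("scene",sc),("side",side)):
    for d in nets.silhouettes(n,"tube"):
        ys,xs=np.nonzero(d["region"]); P=np.array([at_z(c_,u,v,p[2]+50) for u,v in zip(xs,ys)])[:,:2]
        m=P.mean(0); w,V=np.linalg.eigh(np.cov((P-m).T)); t=(P-m)@V[:,1]
        print(n,round(d["confidence"],2),"mid",(m+V[:,1]*(t.max()+t.min())/2).round(),"len",round(np.ptp(t)),"ang",np.degrees(np.arctan2(V[1,1],V[0,1])).round(1))
E
```

```text
clock: 12.22
eef_pos: [490.3, -358.3, 93.9]
ee_rot: [-2.267, -2.174, 0.001]
wrist_force: [0.3, 0.1, -2.1]
finger_gap: 22.5
grip_force: 68.6
clock: 13.22
eef_pos: [556.3, -64.1, 94.3]
ee_rot: [2.265, 2.177, -0.001]
wrist_force: [-1.3, -1.1, -2.1]
finger_gap: 22.0
grip_force: 68.8
[-0.06  0.86  0.23  1.67 -0.29  0.65  0.29] 87.71142342955453
scene 0.86 mid [562. -61.] len 171 ang 87.6
scene 0.84 mid [ 741. -453.] len 153 ang 115.8
scene 0.76 mid [ 397. -358.] len 152 ang 122.8
side 0.74 mid [ 477. -562.] len 104 ang 93.9
side 0.64 mid [ 302. -463.] len 152 ang 123.0
side 0.62 mid [ 635. -555.] len 153 ang 115.7
side 0.53 mid [ 337. -294.] len 102 ang 178.9
side 0.49 mid [557. -94.] len 117 ang 85.1
```

View pics/m2.png

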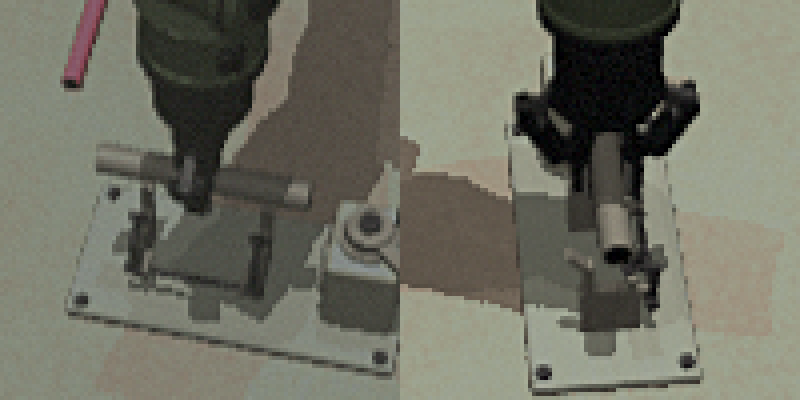

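Side view: the tube's near end is at crop (617,250), above the gap between the tine (575,258) and the jaw (645,270). Scene view: it spans both saddles. I'll check the offset numerically in the same camera.

```bash
python3 - <<'E'
from h import *
for n,o,pts in (("side",400,[(530,392),(701,380),(513,122)]),("scene",0,[(68,313),(104,188),(397,372)])):
    c=capture(n); u,v=map(int,proj(c,(556,-63,100)))
    f=lambda a,b:(u-50+(a-o)/4,v-50+b/4)
    print(n,[at_z(c,*f(*q),12).round(1) for q in pts])
    p=(556,-63.5,-.042)
    def W(P): c_,s_=np.cos(p[2]),np.sin(p[2]); return [p[0]+c_*P[0]-s_*P[1],p[1]+s_*P[0]+c_*P[1],P[2]]
    print([np.round(W(P),1) for P in((-65,-102.5,12),(65,-102.5,12),(-65,172.5,12),(65,172.5,12))])
    q=[(617,254),(617,205)] if n=="side" else [(97,160),(310,195)]
    print("tube ends",[at_z(c,*f(*a),144).round(1) for a in q])
    for P in((-20,-50,107),(-20,50,107),(18,-50,100),(18,50,100),(0,0,75),(0,-85,144)):
        a=proj(c,W(P)); print(P,round((a[0]-u+50)*4+o),round((a[1]-v+50)*4))
E
```

```text
side [array([ 487.8, -167.2,   12. ]), array([ 617.2, -173.9,   12. ]), array([506.4, 107.4,  12. ])]
[array([ 486.8, -163.2,   12. ]), array([ 616.6, -168.6,   12. ]), array([498.3, 111.6,  12. ]), array([628.2, 106.1,  12. ])]
tube ends [array([ 554.6, -147.1,  144. ]), array([ 561.4, -102.9,  144. ])]
(-20, -50, 107) 581 251
(-20, 50, 107) 568 149
(18, -50, 100) 632 253
(18, 50, 100) 617 152
(0, 0, 75) 600 224
(0, -85, 144) 614 256
scene [array([ 625.4, -161.2,   12. ]), array([ 497.9, -157.6,   12. ]), array([631.7, 112.2,  12. ])]
[array([ 486.8, -163.2,   12. ]), array([ 616.6, -168.6,   12. ]), array([498.3, 111.6,  12. ]), array([628.2, 106.1,  12. ])]
tube ends [array([ 560.2, -145.4,  144. ]), array([563.1,  24.8, 144. ])]
(-20, -50, 107) 145 166
(-20, 50, 107) 266 189
(18, -50, 100) 134 209
(18, 50, 100) 256 232
(0, 0, 75) 200 219
(0, -85, 144) 95 152
```

```bash
python3 -m jog '[{"x":0,"y":0,"z":0.02,"yaw":0},{"x":0,"y":0,"z":0.015,"yaw":0},{"x":0,"y":0,"z":0.005,"yaw":0},{"x":0,"y":0,"z":0,"yaw":0}]' - 90; python3 -m jog '[{"x":0,"y":0,"z":0.004,"yaw":0},{"x":0,"y":0,"z":0.004,"yaw":0},{"x":0,"y":0,"z":0,"yaw":0}]';python3 -m jog '[{"x":0,"y":0,"z":0.004,"yaw":0},{"x":0,"y":0,"z":0.002,"yaw":0},{"x":0,"y":0,"z":0,"yaw":0}]'
```

```text
clock: 14.08
eef_pos: [556.4, -63.7, 54.4]
ee_rot: [-2.269, -2.173, 0.001]
wrist_force: [1.0, 0.2, -2.3]
finger_gap: 22.1
grip_force: 88.1
clock: 14.45
eef_pos: [555.2, -63.6, 46.1]
ee_rot: [-2.268, -2.171, 0.003]
wrist_force: [-9.2, -0.0, 3.7]
finger_gap: 22.3
grip_force: 95.7
clock: 14.82
eef_pos: [556.1, -63.8, 40.4]
ee_rot: [-2.269, -2.173, 0.001]
wrist_force: [-3.3, -1.5, -1.5]
finger_gap: 21.9
grip_force: 97.7
```

```bash
python3 -m jog '[{"x":0,"y":0,"z":0.004,"yaw":0},{"x":0,"y":0,"z":0.004,"yaw":0},{"x":0,"y":0,"z":0,"yaw":0}]'; python3 -m jog '[{"x":0,"y":0,"z":0.004,"yaw":0},{"x":0,"y":0,"z":0.002,"yaw":0},{"x":0,"y":0,"z":0,"yaw":0}]';python3 -m jog '[{"x":0,"y":0,"z":0.002,"yaw":0},{"x":0,"y":0,"z":0,"yaw":0},{"x":0,"y":0,"z":0,"yaw":0}]'
```

```text
clock: 15.2
eef_pos: [555.7, -63.3, 32.0]
ee_rot: [-2.267, -2.173, 0.002]
wrist_force: [-4.3, 8.4, -1.3]
finger_gap: 21.7
grip_force: 95.3
clock: 15.58
eef_pos: [556.8, -63.4, 27.8]
ee_rot: [2.268, 2.173, 0.001]
wrist_force: [-10.2, 2.3, 29.5]
finger_gap: 21.8
grip_force: 94.3
clock: 15.95
eef_pos: [556.9, -63.5, 27.4]
ee_rot: [2.267, 2.173, 0.003]
wrist_force: [-18.8, 4.4, 66.1]
finger_gap: 22.0
grip_force: 98.4
```

```bash
python3 -m jog '[{"x":0,"y":0,"z":-0.003,"yaw":0},{"x":0,"y":0,"z":0,"yaw":0},{"x":0,"y":0,"z":0,"yaw":0}]';python3 -m jog '[{"x":0,"y":0,"z":0,"yaw":0},{"x":0,"y":0,"z":0,"yaw":0},{"x":0,"y":0,"z":0,"yaw":0}]' -0.2 40
```

```text
clock: 16.32
eef_pos: [556.5, -63.5, 28.0]
ee_rot: [2.268, 2.174, 0.0]
wrist_force: [-7.3, 1.6, 16.5]
finger_gap: 21.7
grip_force: 92.6
clock: 16.7
eef_pos: [556.6, -63.6, 27.3]
ee_rot: [2.268, 2.173, 0.0]
wrist_force: [-0.2, -1.1, -0.3]
finger_gap: 34.3
grip_force: 0.0
```

```bash
python3 -m jog '[{"x":0,"y":0,"z":-0.03,"yaw":0},{"x":0,"y":0,"z":-0.04,"yaw":0},{"x":0,"y":0,"z":-0.06,"yaw":0},{"x":-0.02,"y":0.05,"z":0,"yaw":0},{"x":0,"y":0,"z":0,"yaw":0}]'; python3 - <<'E'
from h import *
ims=[]
for n in("scene","side","wrist"):
    c=capture(n); np.save(f"pics/e_{n}.npy",c,allow_pickle=True)
    u,v=map(int,proj(c,(557,-20,75))); I=c["image"]; k=60 if n!="wrist" else 130; 
    print(n,u,v)
    u=min(max(u,k),640-k); v=min(max(v,k),400-k)
    ims.append(cv2.resize(I[v-k:v+k,u-k:u+k],(266,266) if 0 else (400,400) ,interpolation=3)); print(n,"crop origin",u-k,v-k,400/(2*k))
    for d in nets.silhouettes(n,"tube"):
        ys,xs=np.nonzero(d["region"]); P=np.array([at_z(c,a,b,75) for a,b in zip(xs,ys)])[:,:2]
        m=P.mean(0); w,V=np.linalg.eigh(np.cov((P-m).T)); t=(P-m)@V[:,1]
        print(n,np.round(d["bbox"]),round(d["confidence"],2),"mid",(m+V[:,1]*(t.max()+t.min())/2).round(),"len",round(np.ptp(t)),"ang",np.degrees(np.arctan2(V[1,1],V[0,1])).round(1))
cv2.imwrite("pics/m3.png",np.hstack([cv2.resize(ims[1],(400,400)),ims[2]]))
E
```

```text
clock: 17.32
eef_pos: [607.8, -87.1, 157.6]
ee_rot: [2.268, 2.171, 0.002]
wrist_force: [-1.0, 0.6, -0.3]
finger_gap: 34.2
grip_force: 0.0
scene 337 227
scene crop origin 277 167 3.3333333333333335
scene [224. 157. 269. 173.] 0.83 mid [ 342. -383.] len 163 ang 123.3
scene [303. 220. 354. 237.] 0.82 mid [562. -53.] len 167 ang 87.8
scene [161. 238. 214. 253.] 0.63 mid [ 705. -485.] len 161 ang 115.3
side 330 193
side crop origin 270 133 3.3333333333333335
side [230. 304. 273. 360.] 0.74 mid [ 290. -431.] len 170 ang 122.3
side [378. 323. 429. 387.] 0.67 mid [ 651. -532.] len 164 ang 116.1
side [240. 258. 282. 272.] 0.64 mid [ 330. -252.] len 118 ang 179.7
side [325. 338. 337. 388.] 0.57 mid [ 481. -539.] len 106 ang 93.9
wrist 256 115
wrist crop origin 126 0 1.5384615384615385
wrist [ 31. 282. 143. 301.] 0.88 mid [ 381. -170.] len 109 ang 179.0
wrist [186.   0. 338. 255.] 0.65 mid [569. -40.] len 195 ang 88.5
wrist [ 35. 366.  78. 400.] 0.58 mid [ 318. -282.] len 41 ang 45.0
wrist [238.  41. 277. 264.] 0.55 mid [555. -58.] len 176 ang 86.4
```

View pics/m3.png

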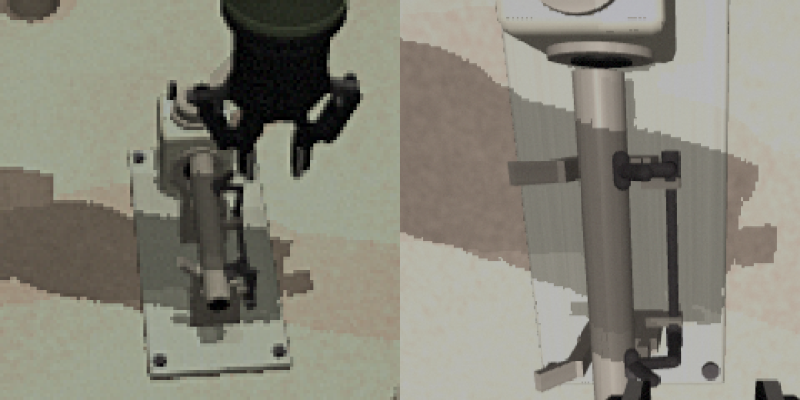

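The tube lies in both saddles with both noses over its +x upper side, at crop (620,168) and (632,360). One numeric check of its position along the clip, plus the post.

```bash
python3 - <<'E'
from h import *
p=(556,-63.5,-.042)
def W(P): c_,s_=np.cos(p[2]),np.sin(p[2]); return np.array([p[0]+c_*P[0]-s_*P[1],p[1]+s_*P[0]+c_*P[1],P[2]])
c=np.load("pics/e_wrist.npy",allow_pickle=True).item()
for P in((0,85,75),(0,85,87),(0,-85,87),(0,-85,63),(0,105,75),(-12,0,75),(12,0,75),(-65,-102.5,12),(65,-102.5,12),(65,105,12)): print(P,np.round(proj(c,W(P)),1))
d=[d for d in nets.silhouettes("wrist","tube")][-1]; m=d["region"]
for row in(60,80,120,150,200,230): xs=np.nonzero(m[row])[0]; print(row,xs.min() if len(xs) else None,xs.max() if len(xs) else None)
c=np.load("pics/e_scene.npy",allow_pickle=True).item()
for P in((0,85,75),(0,-85,75),(0,0,75),(-65,-102.5,12),(65,-102.5,12)): print("scene",P,np.round(proj(c,W(P)),1))
for n in("scene","side"):
  capture(n)
  for d in nets.silhouettes(n,"post_top")[:2]: print(n,d["bbox"],d["confidence"])
a=np.radians(50)
for n in("scene","side"):
  c=np.load(f"pics/e_{n}.npy",allow_pickle=True).item()
  print(n,[np.round(proj(c,W((100*np.cos(a),135+100*np.sin(a),z))),1) for z in(160,114)],np.round(proj(c,W((0,135,110))),1))
E
```

```text
(0, 85, 75) [253.8  56.2]
(0, 85, 87) [250.1  54.4]
(0, -85, 87) [265.  271.5]
(0, -85, 63) [269.5 257.5]
(0, 105, 75) [251.7  25. ]
(-12, 0, 75) [246.4 171.4]
(12, 0, 75) [276.2 171.3]
(-65, -102.5, 12) [218.6 248.4]
(65, -102.5, 12) [337.  248.3]
(65, 105, 12) [340.1  38.8]
60 238 273
80 240 273
120 243 265
150 244 275
200 248 277
230 250 272
scene (0, 85, 75) [349.6 229.7]
scene (0, -85, 75) [298.6 220.1]
scene (0, 0, 75) [324.  224.9]
scene (-65, -102.5, 12) [299.1 214.1]
scene (65, -102.5, 12) [289.4 245.7]
scene [362.0, 223.0, 393.6, 253.3] 0.84
side [325.0, 152.2, 341.1, 167.8] 0.56
scene [array([388.5, 239.7]), array([386.9, 247.6])] [365.6 226.6]
side [array([345.3, 135.2]), array([344.9, 145.7])] [327.8 164.4]
```

```bash
python3 - <<'E'
from h import *
p=(556,-63.5,-.042)
def W(P): c_,s_=np.cos(p[2]),np.sin(p[2]); return np.array([p[0]+c_*P[0]-s_*P[1],p[1]+s_*P[0]+c_*P[1],P[2]])
c=np.load("pics/e_wrist.npy",allow_pickle=True).item(); g=c["image"].mean(2)
print("far",[(r_,int(g[r_,248:258].mean())) for r_ in range(34,66,2)])
print("near",[(r_,int(g[r_,258:266].mean())) for r_ in range(240,284,2)])
print("plate -y edge col 320",[(r_,int(g[r_,322:328].mean())) for r_ in range(240,260,2)])
for y in(85,90,95): print(y,[proj(c,W((0,y,z)))[1].round(1) for z in(63,75,87)],-y+10,[proj(c,W((0,-180+y+10 if 0 else y-170,z)))[1].round(1) for z in(63,75,87)])
E
```

```text
far [(34, 62), (36, 40), (38, 22), (40, 8), (42, 7), (44, 93), (46, 164), (48, 164), (50, 163), (52, 163), (54, 163), (56, 163), (58, 162), (60, 163), (62, 163), (64, 163)]
near [(240, 163), (242, 163), (244, 163), (246, 163), (248, 162), (250, 162), (252, 162), (254, 162), (256, 143), (258, 79), (260, 32), (262, 13), (264, 16), (266, 17), (268, 25), (270, 16), (272, 18), (274, 23), (276, 23), (278, 26), (280, 31), (282, 35)]
plate -y edge col 320 [(240, 84), (242, 89), (244, 108), (246, 151), (248, 178), (250, 176), (252, 180), (254, 179), (256, 177), (258, 177)]
85 [np.float64(57.9), np.float64(56.2), np.float64(54.4)] -75 [np.float64(257.5), np.float64(264.2), np.float64(271.5)]
90 [np.float64(50.6), np.float64(48.6), np.float64(46.4)] -80 [np.float64(252.7), np.float64(259.2), np.float64(266.4)]
95 [np.float64(43.2), np.float64(40.8), np.float64(38.2)] -85 [np.float64(247.8), np.float64(254.2), np.float64(261.2)]
```

The tube sits about 6–9 mm toward +y. That is inside the tolerance but close, so I'll regrip lightly and slide it back 7 mm.

```bash
python3 -m jog '[{"x":0.0213,"y":-0.0521,"z":0,"yaw":0},{"x":0,"y":0,"z":0,"yaw":0},{"x":0,"y":0,"z":0,"yaw":0}]'; python3 -m jog '[{"x":0,"y":0,"z":0.05,"yaw":0},{"x":0,"y":0,"z":0.04,"yaw":0},{"x":0,"y":0,"z":0.025,"yaw":0},{"x":0,"y":0,"z":0.0135,"yaw":0},{"x":0,"y":0,"z":0,"yaw":0}]'
```

```text
clock: 18.25
eef_pos: [555.1, -62.2, 157.8]
ee_rot: [2.268, 2.173, 0.001]
wrist_force: [-0.1, 0.4, 0.0]
finger_gap: 34.5
grip_force: 0.0
clock: 18.88
eef_pos: [554.7, -62.4, 28.6]
ee_rot: [-2.269, -2.173, 0.0]
wrist_force: [1.0, 0.8, 0.8]
finger_gap: 34.2
grip_force: 0.0
```

```bash
python3 -m jog '[{"x":0,"y":0,"z":0,"yaw":0},{"x":0,"y":0,"z":0,"yaw":0},{"x":0,"y":0,"z":0,"yaw":0}]' -1 30; python3 -m jog '[{"x":-0.003,"y":0,"z":0,"yaw":0},{"x":-0.004,"y":0,"z":0,"yaw":0},{"x":0,"y":0,"z":0,"yaw":0},{"x":0,"y":0,"z":0,"yaw":0}]'; python3 -m jog '[{"x":0,"y":0,"z":0,"yaw":0},{"x":0,"y":0,"z":0,"yaw":0},{"x":0,"y":0,"z":0,"yaw":0}]' -0.2 40
```

```text
clock: 19.25
eef_pos: [555.1, -62.3, 29.6]
ee_rot: [2.268, 2.172, 0.001]
wrist_force: [0.8, -0.5, 6.5]
finger_gap: 23.2
grip_force: 30.0
clock: 19.75
eef_pos: [554.7, -68.7, 29.6]
ee_rot: [2.268, 2.173, 0.002]
wrist_force: [0.5, 3.5, 8.0]
finger_gap: 23.0
grip_force: 30.2
clock: 20.12
eef_pos: [554.0, -69.2, 28.9]
ee_rot: [-2.269, -2.173, 0.0]
wrist_force: [-0.5, -0.3, -0.4]
finger_gap: 34.0
grip_force: 0.0
```

```bash
python3 -m jog '[{"x":0,"y":0,"z":-0.03,"yaw":0},{"x":0,"y":0,"z":-0.04,"yaw":0},{"x":0,"y":0,"z":-0.06,"yaw":0},{"x":-0.04,"y":0.04,"z":0,"yaw":0},{"x":0,"y":0,"z":0,"yaw":0}]'; python3 - <<'E'
from h import *
p=(556,-63.5,-.042)
def W(P): c_,s_=np.cos(p[2]),np.sin(p[2]); return np.array([p[0]+c_*P[0]-s_*P[1],p[1]+s_*P[0]+c_*P[1],P[2]])
c=capture("wrist"); cv2.imwrite("pics/w9.png",c["image"]); g=c["image"].mean(2)
def prof(y0,y1,x,z):
    ys=np.arange(y0,y1,1.5); return [(round(float(y),1),int(g[int(round(v)),int(round(u))])) for y in ys for u,v in [proj(c,W((x,y,z)))] if 0<=v<400 and 0<=u<640]
print("far top",prof(76,104,0,87)); print("near top",prof(-104,-66,0,87)); print("plate edge",prof(-112,-94,-50,12),prof(-112,-94,50,12))
q=[proj(c,W((x,-25,75))) for x in(-20,20)]; v=int(q[0][1]); print("across",[(round((u-q[0][0])/(q[1][0]-q[0][0])*40-20,1),int(g[v,u])) for u in range(int(q[0][0]),int(q[1][0]),1)])
E
```

```text
clock: 20.75
eef_pos: [593.5, -113.9, 159.1]
ee_rot: [2.27, 2.169, -0.001]
wrist_force: [-1.0, 0.4, -1.8]
finger_gap: 34.2
grip_force: 0.0
far top [(76.0, 172), (77.5, 172), (79.0, 170), (80.5, 174), (82.0, 172), (83.5, 172), (85.0, 164), (86.5, 82), (88.0, 13)]
near top [(-104.0, 69), (-102.5, 63), (-101.0, 64), (-99.5, 68), (-98.0, 67), (-96.5, 70), (-95.0, 64), (-93.5, 71), (-92.0, 82), (-90.5, 138), (-89.0, 179), (-87.5, 180), (-86.0, 179), (-84.5, 168), (-83.0, 166), (-81.5, 167), (-80.0, 115), (-78.5, 113), (-77.0, 114), (-75.5, 112), (-74.0, 111), (-72.5, 112), (-71.0, 115), (-69.5, 114), (-68.0, 115), (-66.5, 116)]
plate edge [(-112.0, 180), (-110.5, 182), (-109.0, 180), (-107.5, 180), (-106.0, 181), (-104.5, 179), (-103.0, 170), (-101.5, 181), (-100.0, 184), (-98.5, 183), (-97.0, 183), (-95.5, 170)] [(-112.0, 179), (-110.5, 180), (-109.0, 178), (-107.5, 180), (-106.0, 179), (-104.5, 179), (-103.0, 170), (-101.5, 184), (-100.0, 182), (-98.5, 132), (-97.0, 87), (-95.5, 90)]
across [(np.float64(-20.7), 137), (np.float64(-19.9), 131), (np.float64(-19.1), 134), (np.float64(-18.3)
[... 435 characters left out ...]
(np.float64(-3.7), 106), (np.float64(-2.9), 106), (np.float64(-2.1), 105), (np.float64(-1.3), 104), (np.float64(-0.5), 100), (np.float64(0.3), 100), (np.float64(1.1), 97), (np.float64(1.9), 96), (np.float64(2.7), 94), (np.float64(3.5), 93), (np.float64(4.3), 88), (np.float64(5.1), 91), (np.float64(5.9), 90), (np.float64(6.7), 84), (np.float64(7.5), 79), (np.float64(8.4), 74), (np.float64(9.2), 70), (np.float64(10.0), 63), (np.float64(10.8), 118), (np.float64(11.6), 119), (np.float64(12.4), 120), (np.float64(13.2), 121), (np.float64(14.0), 118), (np.float64(14.8), 116), (np.float64(15.6), 119), (np.float64(16.4), 119), (np.float64(17.2), 119), (np.float64(18.0), 118), (np.float64(18.8), 118)]
```

Tube now centred: far end +86.5 mm against 85, about 1.5 mm off across. Next, find the post.

```bash
python3 -m jog '[{"x":0.04,"y":-0.003,"z":-0.045,"yaw":0},{"x":0.058,"y":-0.003,"z":0,"yaw":0},{"x":0.058,"y":-0.003,"z":0,"yaw":0},{"x":0.058,"y":-0.004,"z":0,"yaw":0},{"x":0,"y":0,"z":0,"yaw":10},{"x":0,"y":0,"z":0,"yaw":10},{"x":0,"y":0,"z":0,"yaw":10},{"x":0,"y":0,"z":0,"yaw":10},{"x":0,"y":0,"z":0,"yaw":0},{"x":0,"y":0,"z":0,"yaw":0}]' 0.6; python3 - <<'E'
from h import *
c=capture("wrist"); I=c["image"]; np.save("pics/w10.npy",c,allow_pickle=True)
s=status.read_state(); T=R.from_rotvec(s["ee_rot"]).as_matrix(); print(np.degrees(np.arctan2(T[1,0],T[0,0])))
for q in("post_top","gate_arm"):
  for d in nets.silhouettes("wrist",q):
    ys,xs=np.nonzero(d["region"]); print(q,round(d["confidence"],2),np.round(d["bbox"]))
hsv=I.mean(2); p=(555,-63.5,-.042)
def W(P): c_,s_=np.cos(p[2]),np.sin(p[2]); return np.array([p[0]+c_*P[0]-s_*P[1],p[1]+s_*P[0]+c_*P[1],P[2]])
a=np.radians(50); B=[proj(c,W((100*np.cos(a),135+100*np.sin(a),z))) for z in(160,114)]; print("pred top,base",np.round(B),"spindle",np.round(proj(c,W((0,135,114)))))
m=(hsv<45).astype(np.uint8); n,l,st,ce=cv2.connectedComponentsWithStats(m)
for i in range(1,n):
    if st[i,4]>60: print("dark",st[i],ce[i].round())
E
```

```text
clock: 22.05
eef_pos: [588.2, 103.8, 203.8]
ee_rot: [-2.872, -1.272, 0.001]
wrist_force: [-0.5, -0.3, -0.8]
finger_gap: 68.7
grip_force: 0.0
47.739252500979994
post_top 0.66 [304. 108. 348. 261.]
gate_arm 0.7 [305. 115. 348. 259.]
pred top,base [[324. 129.]
 [324. 122.]] spindle [324. 237.]
dark [317 117  20  25 326] [326. 129.]
dark [294 182  21  19 139] [304. 191.]
dark [288 225   9  14  79] [292. 230.]
dark [316 233  19  12  64] [324. 237.]
dark [   45   246   556   154 34588] [322. 354.]
dark [347 248  15  14 122] [354. 254.]
dark [ 546  283   70   61 1819] [572. 305.]
```

```bash
python3 -m jog '[{"x":0.0575,"y":0.0025,"z":0,"yaw":0},{"x":0,"y":0,"z":0.05,"yaw":0},{"x":0,"y":0,"z":0.04,"yaw":0},{"x":0,"y":0,"z":0.018,"yaw":0},{"x":0,"y":0,"z":0,"yaw":0}]'; python3 -m jog '[{"x":0,"y":0,"z":0,"yaw":0},{"x":0,"y":0,"z":0,"yaw":0},{"x":0,"y":0,"z":0,"yaw":0},{"x":0,"y":0,"z":0,"yaw":0},{"x":0,"y":0,"z":0,"yaw":0}]' -1 60
```

```text
clock: 22.82
eef_pos: [629.1, 144.1, 95.8]
ee_rot: [-2.875, -1.267, 0.001]
wrist_force: [0.5, -0.0, 0.4]
finger_gap: 68.3
grip_force: 0.0
clock: 23.45
eef_pos: [629.2, 144.7, 96.6]
ee_rot: [-2.874, -1.267, -0.001]
wrist_force: [-4.4, 1.6, 7.9]
finger_gap: 12.8
grip_force: 58.3
```

```bash
python3 -m jog '[{"x":-0.00055,"y":-0.01045,"z":0,"yaw":-6},{"x":-0.00055,"y":-0.01045,"z":0,"yaw":-6},{"x":-0.00055,"y":-0.01045,"z":0,"yaw":-6},{"x":-0.00055,"y":-0.01045,"z":0,"yaw":-6},{"x":0,"y":0,"z":0,"yaw":0}]'; python3 -m jog '[{"x":-0.00055,"y":-0.01045,"z":0,"yaw":-6},{"x":-0.00055,"y":-0.01045,"z":0,"yaw":-6},{"x":-0.00055,"y":-0.01045,"z":0,"yaw":-6},{"x":-0.00055,"y":-0.01045,"z":0,"yaw":-6},{"x":-0.00055,"y":-0.01045,"z":0,"yaw":-6},{"x":0,"y":0,"z":0,"yaw":0}]'; python3 -m jog '[{"x":-0.0003,"y":-0.006,"z":0,"yaw":-3},{"x":-0.0003,"y":-0.005,"z":0,"yaw":-3},{"x":0,"y":0,"z":0,"yaw":0},{"x":0,"y":0,"z":0,"yaw":0}]'; python3 -c "
import numpy as np
from workcell import status
s=status.read_state();p=s['eef_pos'];c=np.array([555+.042*135,-63.5+134.9]);d=p[:2]-c;print(np.hypot(*d),np.arctan2(d[1],d[0])+.042-np.radians(50))"
```

```text
clock: 24.08
eef_pos: [594.0, 165.6, 96.7]
ee_rot: [2.549, 1.836, 0.003]
wrist_force: [5.1, 1.7, 4.5]
finger_gap: 12.2
grip_force: 58.6
clock: 24.82
eef_pos: [542.7, 169.3, 96.7]
ee_rot: [1.988, 2.432, 0.005]
wrist_force: [4.3, 7.5, 6.8]
finger_gap: 12.5
grip_force: 58.8
clock: 25.32
eef_pos: [532.5, 166.8, 96.6]
ee_rot: [1.86, 2.531, 0.005]
wrist_force: [3.2, 8.6, 8.8]
finger_gap: 12.5
grip_force: 59.1
99.4549525435227 1.0272291834909
```

```bash
python3 -m jog '[{"x":0,"y":-0.002,"z":0,"yaw":0},{"x":0,"y":-0.002,"z":0,"yaw":0},{"x":0,"y":0,"z":0,"yaw":0},{"x":0,"y":0,"z":0,"yaw":0}]'; python3 -m jog '[{"x":0,"y":-0.002,"z":0,"yaw":0},{"x":0,"y":0,"z":0,"yaw":0},{"x":0,"y":0,"z":0,"yaw":0},{"x":0,"y":0,"z":0,"yaw":0}]';  python3 - <<'E'
from h import *
s=status.read_state();p=s['eef_pos'];c=np.array([555+.042*135,-63.5+134.9]);d=p[:2]-c;print(np.hypot(*d),np.arctan2(d[1],d[0])+.042-np.radians(50))
for n in("scene","side"):
    c=capture(n)
    for d in nets.silhouettes(n,"tube"):
        ys,xs=np.nonzero(d["region"]); P=np.array([at_z(c,a,b,75) for a,b in zip(xs,ys)])[:,:2]; print(n,P.mean(0).round(),round(d["confidence"],2),np.round(d["bbox"]))
E
```

```text
clock: 25.82
eef_pos: [530.3, 166.0, 96.7]
ee_rot: [1.858, 2.53, 0.009]
wrist_force: [15.3, 12.8, 2.4]
finger_gap: 12.6
grip_force: 59.0
clock: 26.32
eef_pos: [530.0, 165.9, 96.9]
ee_rot: [1.856, 2.528, 0.014]
wrist_force: [25.7, 15.9, -5.0]
finger_gap: 12.6
grip_force: 59.0
99.39580116214475 1.0538123902253491
scene [ 706. -487.] 0.83 [161. 237. 212. 254.]
scene [ 343. -387.] 0.63 [222. 157. 270. 170.]
scene [ 384. -197.] 0.55 [289. 167. 302. 192.]
scene [ 535. -492.] 0.5 [182. 196. 218. 206.]
side [ 652. -534.] 0.95 [377. 324. 429. 385.]
side [ 481. -541.] 0.87 [323. 342. 339. 389.]
side [ 293. -435.] 0.86 [232. 307. 273. 359.]
side [ 331. -253.] 0.77 [241. 262. 279. 268.]
side [556. -61.] 0.61 [327. 179. 341. 227.]
```

The arm is hard on its stop (position stalls while the force rises, about 1.05 rad). The tube shows at the seat, so I'm handing in.

```bash
python3 -c "
from workcell import job; print(job.close_job())"
```

```text
the job is handed in; nothing more can be done
None
```

The job is handed in. By my own measurements the tube is home in the clip with the jaw shut over it, and the valve arm is still gripped against its stop at about 1.05 rad. I left the jar, cup and coasters alone, and no verdict came back.

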